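# Pin the sliding cover of a rim lock by feel

## Robot

A 6-joint arm with a two-finger parallel gripper is mounted at the origin on the work surface. World frame = base frame: x ahead of the robot, y to its left, z up, the work surface at z = 0. Lengths are in m, angles in rad, forces in N, time in s.
With the tool pointing down it reaches from about 0.25 to 0.775 m from the base axis. Payload 4 kg.
Tool frame: the origin (TCP) lies at the very end of the fingers, on their centre line; the grasp point (between the pads) lies tcp_to_grasp behind it (tcp_to_grasp is the distance from the TCP to the grasp point, in m); z points along the fingers, y is the direction in which the jaws open and shut (so a half turn about z gives the same grasp; the last joint's range is limited). The gripper opens to 94 mm and grips with 3 to 60 N. Pads are 16 mm wide; open, the fingers measure 119 mm over their backs; the gripper's body (75 mm by 177 mm) begins 78 mm behind the grasp point.
Start: joints at [-1.317, 0.087, 1.371, -0, 1.684, -0.103], TCP at [0.192, -0.515, 0.206] pointing down, gripper open.
Joint ranges: [-3.1, 3.1], [-0.76, 2.03], [0.27, 2.55], [-1.08, 4.22], [0.17, 2.65], [-2.57, 2.57]. Speed limits (rad/s): [2.79, 2.79, 3.14, 3.14, 3.14, 3.14].

## Interface

Orientations are given as [roll, pitch, yaw] about the fixed x, y, z axes, in that order (R = Rz(yaw) Ry(pitch) Rx(roll)).
In Python, from bench import * gives the robot as it stands.
- The arm moves only by the tool play_rows, never from a script. Its argument "rows" is a list of rows, each a list of 3 entries, a list of its own where there are three numbers: the finger opening in cm, from 0 to 9.4, then the shift along the world's x, y, z in cm, then the turn, a rotation vector about the world's x, y, z in rad. A call has 1 to 8 rows; each row is the pose to reach, as a shift and turn from the pose commanded when the call began; what a row does not reach only later rows make up. A row lasts 1/12 s, in which the tool goes at most 41.7 mm and 7.16 degrees, less where a joint would pass 70% of its speed; a pose out of reach is approached as far as the arm can. A call with a gripper value outside its range is refused whole. The fingers move at their own pace and stop on an object; the grip force is fixed at half the most. Time passes only in rows, so rows that repeat a pose let the fingers close. It gives the time, the measured TCP pose, the force and the opening at its end, in the units of the state.
- get_obs(): the state, without advancing time (a new reading comes with each control period).
- snapshot(name): name is "side" or "top"; returns a dict with "pixels" (384x512x3 uint8, red, green, blue), "fx", "fy", "cx", "cy" (pixels), "rvec" (rotation vector, rad) and "tvec" (3), from world to camera coordinates, as OpenCV has them. Camera axes: x right, y down, z forward; pixel columns grow to the right and rows downward; lengths in m; the calibration is good to about 2 mm. A picture is of the moment at which its call begins. There is no depth.
- close_job(): hands the job in, once; it reports no verdict.
Trained networks look in the newest picture that a camera, given by its name, has taken for a name from the list of things; names that differ only in an ending like _2 or _b are one class to them, and where a whole thing is asked for, a point or a joint stands for the part that bears it (a point fixed in the world has none). Each returns a list of dicts, best first, with "confidence" (0 to 1); they miss things now and then, are a little off and sometimes report something else, mostly with a low value. They report only what shows in the picture. A call takes as long as a camera call. They do not tell look-alikes from the thing itself.
- silhouettes(camera, label): "mask" (384x512 bool, what is visible of it) and "point" ([row, column] in pixels, amid what is visible of it).
The state is a dict: "time": time; "joint_positions": joint angles; "qvel": joint speeds; "joint_torque": joint torques, N m; "tool_pos": TCP position; "ee_rot": TCP orientation; "wrist_force": force on the tool from outside, world axes, zero at the start; "wrist_torque": the same for the moment, N m; "width": finger opening in m.
Only numpy, scipy, OpenCV 4.12 (cv2) and the standard library are available. Lean on these libraries where they do the work, as an engineer would, in place of code of your own. Each camera call takes 0.05 s, during which the arm holds its last target. There are 200 camera calls.

## Task

Take the brass-headed locating pin from its wooden stand and put its tip through the hole in the rim lock's sliding steel cover plate, then with light pressure slide pin and cover together along the lock until the tip drops into the matching hole hidden in the iron case behind the plate. Seat the pin fully home, its collar flat on the plate, and let go. Never press on the lock with pin or gripper harder than 40 N, and leave the keep, the mallet and the hinges where they lie.

Things in the scene. Friction and masses are not known exactly. Their poses are not given: they have to be found in the camera images.
- lock: black iron rim lock, face up on a pine cradle (140 x, 246 y, 20 mm high), fixed. Iron case 110 x 216 mm, its face 46 mm above the bench. Origin: centre of the cradle's underside; z up; the cover slides along y. Two brass guide strips along y at x = +-28.5 mm, 6 mm wide, stand 1 mm above the cover.
- search_mid (a point): point on the iron hidden under the cover (0.5 mm below the cover's underside), lock frame (0, 7, 45.5) mm, axes as the lock's: middle of the stretch in which the hidden pin hole lies. That hole is centred at x = 0 and anywhere within 20 mm of this point along y; it is 12 mm long in y, 16 mm in x, and deeper than the pin reaches.
- cover (a joint): how far the steel cover has slid along the lock's +y, m: 0 to 0.066, starts at 0 to 0.004. Its hole is at lock y = -33 mm + this. It rubs with about 2 N plus 8 N s/m, stays where left, and is pushed along by a pin in its hole. The hidden hole is met where this reads about 0.020 to 0.060 (give or take 3 mm of play), so always towards +y.
- cover_hole (a point): centre of the round 14 mm through hole in the middle of the cover plate, at the plate's top surface (51 mm above the bench). The steel cover is 50 (x) x 140 (y) x 5 mm. Axes parallel to the lock's: y along the slide, z up.
- stand: dark wooden block 80 x 80 x 40 mm, fixed, with a 14 mm hole down its centre in which the pin hangs by its collar. Origin: centre of its underside on the bench.
- pin: locating pin, 130 g (give or take a third), upright in the stand at the start. Origin at the centre of its tip, z along the pin up to the head. Steel shank 10 mm thick and 28 mm long, its last 2 mm tapered to 7.6 mm; above it a brass collar 26 mm across, from 28 to 32 mm above the tip; above that a square brass grip 18 x 18 mm (sides along x and y), from 32 to 66 mm above the tip.
- pin_tip (a point): centre of the pin's tip (the pin's origin)
- keep: brass rim keep (bystander): open-backed box 32 x 80 mm, 26 mm high; origin at its underside
- mallet: copper-headed mallet lying on the bench (bystander): handle along its y, about 275 mm long, head 85 mm wide and 38 mm thick at its +y end; origin at its underside
- hinge_a: steel H-hinge lying flat (bystander), 74 x 110 mm, 8 mm high; origin at its underside
- hinge_b: second steel H-hinge lying flat (bystander), 74 x 110 mm, 8 mm high; origin at its underside
Mind the look-alikes: they are no part of the job. Of the things that look like the stand, the smallest one is meant.

How it is judged:
By the outcome, as a careful person would: the job done as asked, in the order asked, and still so for the second after the job is handed in, with the robot touching nothing.
It also fails if it takes over 64 s, if anything falls off the work surface, if the arm or the gripper's body presses on something with over 40 N, if the wrist force passes 120 N, or if a joint passes its speed limit or range.

## Working session

There is one attempt and no reset: what is moved stays moved. The work goes in short steps, Python scripts to look and compute and a tool call to move; the robot and the scene stay as the last step left them, time stands still between calls to the robot, and variables do not carry over. Pictures are saved under pics/ and viewed, about 8 in all and at most 12, crops included, and the job is handed in when it is done.

Besides the shell and the picture viewer there is one more tool, called after "Request:" by a JSON object that holds its "op" and its "data", one argument or row to a line. play_rows: Moves the arm, as the interface text tells. Its arguments: {"type":"object","properties":{"rows":{"type":"array"}},"required":["rows"]}

```bash
ls; mkdir -p pics; cat > h.py <<'E'
from bench import *
import numpy as np, cv2
def snap(n,f=None):
    s=snapshot(n)
    if f: cv2.imwrite('pics/'+f,cv2.cvtColor(s['pixels'],cv2.COLOR_RGB2BGR))
    return s
def K(s): return np.array([[s['fx'],0,s['cx']],[0,s['fy'],s['cy']],[0,0,1.]])
def proj(s,P): return cv2.projectPoints(np.array(P,float).reshape(-1,3),np.array(s['rvec'],float),np.array(s['tvec'],float),K(s),None)[0].reshape(-1,2)
def back(s,uv,z):
    R=cv2.Rodrigues(np.array(s['rvec'],float))[0];t=np.array(s['tvec'],float).ravel()
    d=R.T@np.linalg.inv(K(s))@np.array([uv[0],uv[1],1.]);c=-R.T@t
    return c+d*(z-c[2])/d[2]
E
python3 - <<'E'
from h import *
a=snap('top');b=snap('side')
cv2.imwrite('pics/a.png',cv2.cvtColor(a['pixels'],cv2.COLOR_RGB2BGR))
cv2.imwrite('pics/b.png',cv2.cvtColor(b['pixels'],cv2.COLOR_RGB2BGR))
for c,s in (('top',a),('side',b)):
    R=cv2.Rodrigues(np.array(s['rvec'],float))[0];print(c,s['fx'],-R.T@np.array(s['tvec']).ravel(),R[2])
    for l in ('lock','cover','stand','pin'):
        for d in silhouettes(c,l):
            x,y,w,h=cv2.boundingRect(d['mask'].astype(np.uint8))
            print(l,round(d['confidence'],2),np.round(d['point'][::-1]),(x,y,w,h),d['mask'].sum(),np.round(back(s,d['point'][::-1],.045),3))
o=get_obs();print({k:np.round(o[k],3) for k in o})
import bench;print(getattr(bench,'tcp_to_grasp',None))
E
```

```text
pics
top 365.2077131567236 [0.37296007 0.01667711 1.12616097] [ 0.17621385  0.00817282 -0.98431798]
lock 0.79 [284. 203.] (242, 172, 87, 62) 3664 [ 0.537 -0.058  0.045]
cover 0.83 [298. 201.] (273, 190, 49, 26) 766 [ 0.544 -0.101  0.045]
stand 0.97 [176. 217.] (157, 199, 32, 30) 733 [0.491 0.262 0.045]
stand 0.89 [182. 164.] (162, 146, 39, 40) 1453 [0.652 0.253 0.045]
stand 0.75 [163. 266.] (143, 246, 43, 40) 1480 [0.345 0.294 0.045]
pin 0.56 [169. 211.] (165, 208, 11, 10) 78 [0.508 0.283 0.045]
side 373.0199847384804 [0.44249489 0.82661895 0.59946792] [ 0.14258246 -0.82780635 -0.54259275]
lock 0.67 [272. 192.] (233, 162, 76, 62) 2948 [ 0.543 -0.006  0.045]
cover 0.72 [279. 175.] (262, 162, 30, 27) 440 [ 0.536 -0.098  0.045]
stand 0.92 [270. 282.] (249, 256, 46, 47) 1493 [0.505 0.313 0.045]
stand 0.83 [204. 263.] (174, 234, 61, 56) 2761 [0.648 0.284 0.045]
stand 0.82 [349. 293.] (319, 262, 65, 63) 3547 [0.352 0.316 0.045]
pin 0.63 [274. 267.] (267, 255, 12, 21) 202 [0.503 0.27  0.045]
{'time': np.float64(0.5), 'joint_positions': array([-1.317,  0.087,  1.371, -0.   ,  1.684, -0.103]), 'qvel': array([ 0.002, -0.002,  0.   ,  0.   ,  0.   ,  0.001]), 'joint_torque': array([-1.0000e-03, -3.3963e+01, -3.0227e+01,  7.2000e-02,  2.4000e-02,
       -0.0000e+00]), 'tool_pos': array([ 0.192, -0.515,  0.205]), 'ee_rot': array([3.142, 0.   , 0.357]), 'wrist_force': array([-0.171, -0.382, -0.261]), 'wrist_torque': array([-0.003, -0.036, -0.011]), 'width': np.float64(0.094)}
0.0188
```

View pics/a.png

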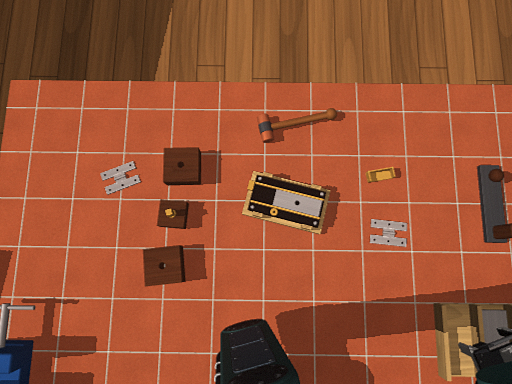

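View pics/b.png

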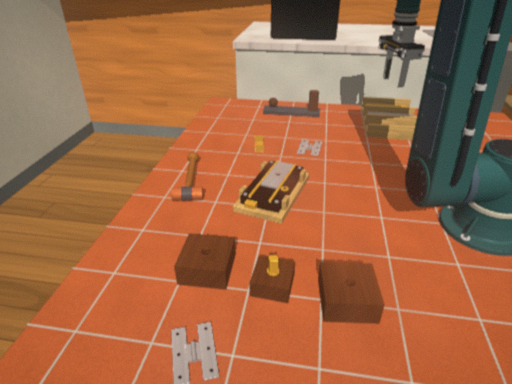

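The top view shows three wooden blocks: (182,166), (173,214) and (164,266). The middle one is the smallest and holds the brass-headed pin, so it is the stand. The lock is at (287,202), with the cover at its right end, so lock +y points left in the picture. I'll confirm this in an enlarged crop.

```bash
python3 - <<'E'
from h import *
im=cv2.imread('pics/a.png')
A=cv2.resize(im[195:235,150:195],None,fx=8,fy=8,interpolation=cv2.INTER_CUBIC)
B=cv2.resize(im[165:240,237:334],None,fx=8,fy=8,interpolation=cv2.INTER_CUBIC)
c=cv2.imread('pics/b.png');C=cv2.resize(c[250:305,245:300],None,fx=7,fy=7,interpolation=cv2.INTER_CUBIC)
D=cv2.resize(c[158:222,230:312],None,fx=7,fy=7,interpolation=cv2.INTER_CUBIC)
cv2.imwrite('pics/c1.png',B)
W=np.zeros((840,960,3),np.uint8);W[:320,:360]=A;W[:385,370:755]=C;W[390:838,:574]=D
cv2.imwrite('pics/c2.png',cv2.resize(W[:,:760],(543,600)))
E
```

```text
(no output)
```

View pics/c1.png

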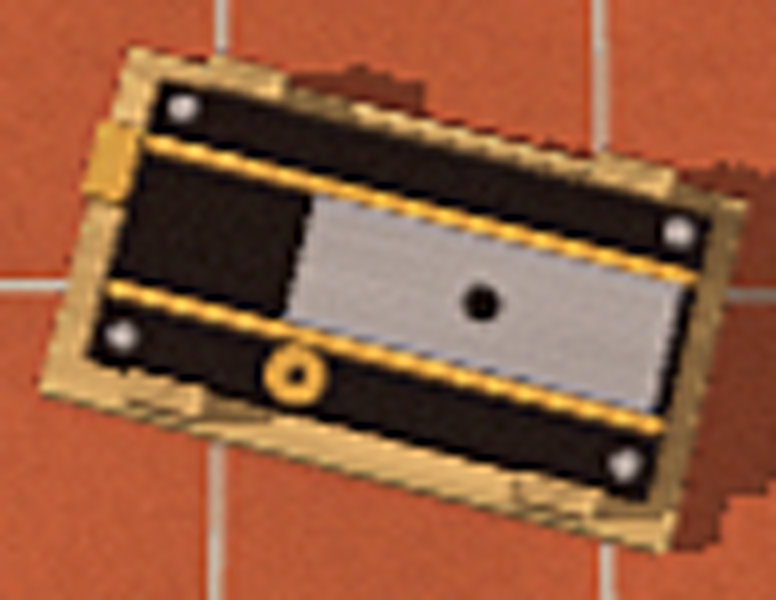

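View pics/c2.png

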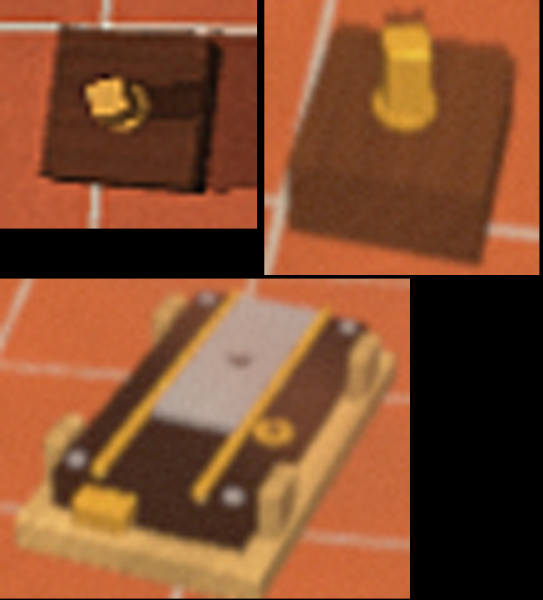

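The crops confirm it. The small block holds the square-headed pin, with the head top near (168.1,211.7) in the top view and (273.3,258) in the side view. The cover hole is at (296.8,202.3) in the top view and (277.6,173.3) in the side view.

```bash
cat >> h.py <<'E'
def tri(sa,ua,sb,ub):
    def P(s): return K(s)@np.c_[cv2.Rodrigues(np.array(s['rvec'],float))[0],np.array(s['tvec'],float).ravel()]
    X=cv2.triangulatePoints(P(sa),P(sb),np.array(ua,float).reshape(2,1),np.array(ub,float).reshape(2,1)).ravel();return X[:3]/X[3]
E
python3 - <<'E'
from h import *
a=snap('top');b=snap('side')
f=lambda u,v:(u/8+237-.44,v/8+165-.44)
h1=f(482,302);h2=(277.6,173.3)
print('hole',back(a,h1,.051),back(b,h2,.051),tri(a,h1,b,h2))
U=[f(150,145),f(692,277),f(110,290),f(660,428)]
S=[back(a,u,.052) for u in U];print(np.round(S,4))
for i,j in((1,0),(3,2)):
    d=S[j]-S[i];print('slide dir',d/np.linalg.norm(d),np.linalg.norm(d), 'yaw lock',np.degrees(np.arctan2(-d[0],d[1])))
mid=np.mean(S,0);print('mid strips',mid)
C=[back(a,f(*c),.046) for c in((160,85),(710,215),(645,500),(90,355))];print('case ctr',np.mean(C,0),[np.linalg.norm(C[i]-C[i-1]) for i in range(4)])
p1=(168.1,211.7);p2=(273.3,258)
print('head',back(a,p1,.078),back(b,p2,.078),tri(a,p1,b,p2))
print('collar',back(b,(272.6,271.2),.044))
for d in silhouettes('top','stand')[:1]:
    c=max(cv2.findContours(d['mask'].astype(np.uint8),0,1)[0],key=cv2.contourArea)
    print('standrect',cv2.minAreaRect(c))
E
```

```text
hole [ 0.53782209 -0.09672598  0.051     ] [ 0.53940002 -0.09726662  0.051     ] [ 0.5385903  -0.09670586  0.0512235 ]
[[ 0.5957  0.0275  0.052 ]
 [ 0.548  -0.1747  0.052 ]
 [ 0.5405  0.0417  0.052 ]
 [ 0.4915 -0.1619  0.052 ]]
slide dir [0.22938245 0.97333637 0.        ] 0.2077909001913738 yaw lock -13.26071672251537
slide dir [0.23374793 0.97229723 0.        ] 0.20932784181956937 yaw lock -13.51782888881361
mid strips [ 0.54393489 -0.06685419  0.052     ]
case ctr [ 0.54378292 -0.06672686  0.046     ] [np.float64(0.10633176956284036), np.float64(0.2124877243173767), np.float64(0.11036619464790308), np.float64(0.212049712780729)]
head [0.50156396 0.278376   0.078     ] [0.50323439 0.27937194 0.078     ] [0.50251564 0.27861145 0.07718955]
collar [0.50361645 0.2820779  0.044     ]
standrect ((172.07786560058594, 213.64346313476562), (29.061973571777344, 27.52286720275879), 5.19442892074585)
```

Request:
{"op": "play_rows", "data": {
  "rows": [
    [5,[12.2,31.2,0],[0,0,0]],
    [5,[12.2,31.2,0],[0,0,0]],
    [5,[12.2,31.2,0],[0,0,0]],
    [5,[12.2,31.2,0],[0,0,0]],
    [5,[12.2,31.2,0],[0,0,0]],
    [5,[12.2,31.2,0],[0,0,0]],
    [5,[12.2,31.2,0],[0,0,0]],
    [5,[12.2,31.2,0],[0,0,0]]
  ]
}}

```text
time: 1.32
tool_pos: [0.3137, -0.2031, 0.2058]
ee_rot: [3.14, -0.001, 0.356]
wrist_force: [1.2, 0.0, 0.3]
width: 0.05
```

Request:
{"op": "play_rows", "data": {
  "rows": [
    [5,[12.0,30.6,0],[0,0,0]],
    [5,[12.0,30.6,0],[0,0,0]],
    [5,[12.0,30.6,0],[0,0,0]],
    [5,[12.0,30.6,0],[0,0,0]],
    [5,[12.0,30.6,0],[0,0,0]],
    [5,[12.0,30.6,0],[0,0,0]],
    [5,[12.0,30.6,0],[0,0,0]],
    [5,[12.0,30.6,0],[0,0,0]]
  ]
}}

```text
time: 1.98
tool_pos: [0.4338, 0.1038, 0.2058]
ee_rot: [3.141, -0.001, 0.358]
wrist_force: [0.7, -1.0, -0.3]
width: 0.0501
```

Request:
{"op": "play_rows", "data": {
  "rows": [
    [5,[6.8,17.6,-6],[0,0,0]],
    [5,[6.8,17.6,-6],[0,0,0]],
    [5,[6.8,17.6,-6],[0,0,0]],
    [5,[6.8,17.6,-6],[0,0,0]],
    [5,[6.8,17.6,-6],[0,0,0]],
    [5,[6.8,17.6,-6],[0,0,0]],
    [5,[6.8,17.6,-6],[0,0,0]],
    [5,[6.8,17.6,-6],[0,0,0]]
  ]
}}

```text
time: 2.65
tool_pos: [0.5014, 0.2766, 0.1457]
ee_rot: [3.141, 0.0, 0.357]
wrist_force: [0.0, -0.8, -0.2]
width: 0.05
```

```bash
python3 - <<'E'
from h import *
a=snap('side');b=snap('top')
g=lambda s,x,y,w,h,k:cv2.resize(cv2.cvtColor(s['pixels'][y:y+h,x:x+w],cv2.COLOR_RGB2BGR),None,fx=k,fy=k,interpolation=cv2.INTER_CUBIC)
A=g(a,225,190,100,120,5)
B=g(b,120,170,60,100,5)
W=np.zeros((600,800,3),np.uint8);W[:,:500]=A;W[:500,500:]=B
cv2.imwrite('pics/d.png',W)
print(proj(a,[get_obs()['tool_pos']]),proj(b,[get_obs()['tool_pos']]))
E
```

```text
[[275.03907758 230.23902351]] [[162.81203794 208.46971734]]
```

View pics/d.png

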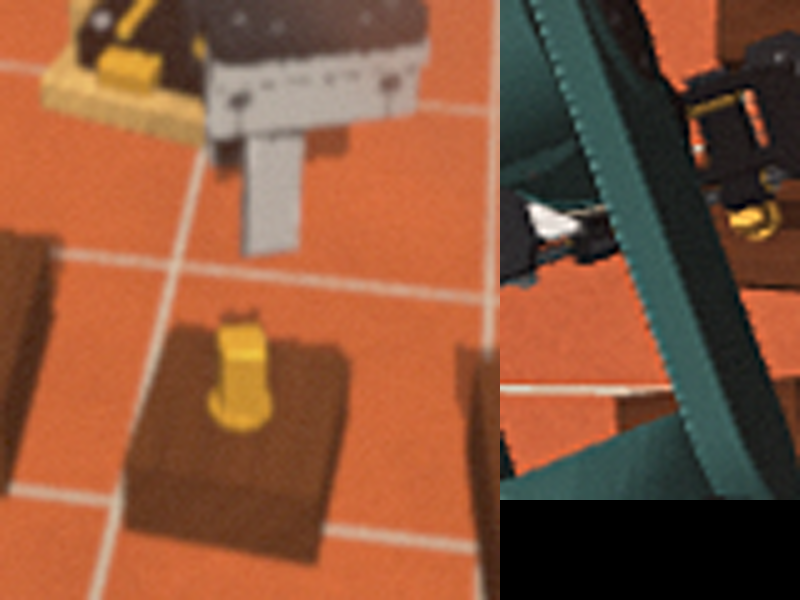

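The gripper hangs over the pin, with the near fingertip at about (279,240) in the side view and the pin head at (273,257). The head is turned roughly 10° from the jaws, so I'll turn slightly, descend and grip.

Request:
{"op": "play_rows", "data": {
  "rows": [
    [5,[0.1,0.3,-2],[0,0,-0.1]],
    [5,[0.1,0.3,-4.5],[0,0,-0.17]],
    [5,[0.1,0.3,-7],[0,0,-0.17]],
    [5,[0.1,0.3,-8.5],[0,0,-0.17]],
    [5,[0.1,0.3,-9.4],[0,0,-0.17]],
    [5,[0.1,0.3,-9.8],[0,0,-0.17]],
    [5,[0.1,0.3,-9.8],[0,0,-0.17]],
    [5,[0.1,0.3,-9.8],[0,0,-0.17]]
  ]
}}

```text
time: 3.42
tool_pos: [0.5034, 0.28, 0.049]
ee_rot: [-3.141, -0.002, 0.186]
wrist_force: [1.0, 0.4, 0.2]
width: 0.0499
```

```bash
python3 - <<'E'
from h import *
a=snap('side');b=snap('top')
g=lambda s,x,y,w,h,k:cv2.resize(cv2.cvtColor(s['pixels'][y:y+h,x:x+w],cv2.COLOR_RGB2BGR),None,fx=k,fy=k,interpolation=cv2.INTER_CUBIC)
W=np.zeros((600,800,3),np.uint8);W[:,:480]=g(a,245,220,60,75,8);W[:480,480:]=g(b,150,185,40,60,8)
cv2.imwrite('pics/e.png',W)
E
```

```text
(no output)
```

View pics/e.png

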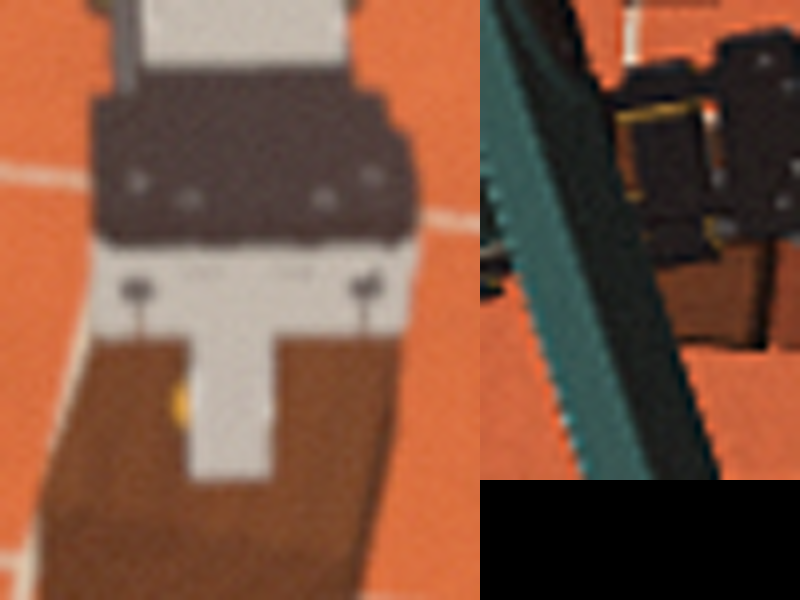

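The finger centre is at about (273.8,260) against the pin axis at 273.1, so it is roughly 1 mm off. That is good enough, so I'll close.

Request:
{"op": "play_rows", "data": {
  "rows": [
    [1.4,[0.1,0,-0.1],[0,0,0]],
    [1.4,[0.1,0,-0.1],[0,0,0]],
    [1.4,[0.1,0,-0.1],[0,0,0]],
    [1.4,[0.1,0,-0.1],[0,0,0]],
    [1.4,[0.1,0,-0.1],[0,0,0]],
    [1.4,[0.1,0,-0.1],[0,0,0]],
    [1.4,[0.1,0,-0.1],[0,0,0]],
    [1.4,[0.1,0,-0.1],[0,0,0]]
  ]
}}

```text
time: 4.18
tool_pos: [0.5035, 0.2797, 0.0466]
ee_rot: [3.141, 0.0, 0.187]
wrist_force: [-0.6, -1.5, 1.2]
width: 0.0179
```

Request:
{"op": "play_rows", "data": {
  "rows": [
    [1.4,[0,0,2],[0,0,0]],
    [1.4,[0,0,4.5],[0,0,0]],
    [1.4,[0,0,7],[0,0,0]],
    [1.4,[0.3,-3,7.5],[0,0,0]],
    [1.4,[0.7,-7,7.5],[0,0,0]],
    [1.4,[1,-11,7.5],[0,0,0]],
    [1.4,[1.4,-15,7.5],[0,0,0]],
    [1.4,[1.7,-19,7.5],[0,0,0]]
  ]
}}

```text
time: 4.85
tool_pos: [0.5202, 0.0889, 0.121]
ee_rot: [-3.141, 0.0, 0.188]
wrist_force: [0.9, -0.3, -2.6]
width: 0.0179
```

Request:
{"op": "play_rows", "data": {
  "rows": [
    [1.4,[0.4,-4,0],[0,0,0]],
    [1.4,[0.8,-8,0],[0,0,0]],
    [1.4,[1.2,-12,0],[0,0,0]],
    [1.4,[1.5,-15.5,0],[0,0,0]],
    [1.4,[1.7,-17.8,0],[0,0,0]],
    [1.4,[1.8,-18.6,-1],[0,0,0]],
    [1.4,[1.8,-18.6,-2],[0,0,0]],
    [1.4,[1.8,-18.6,-2],[0,0,0]]
  ]
}}

```text
time: 5.52
tool_pos: [0.5364, -0.0946, 0.0977]
ee_rot: [-3.137, 0.006, 0.186]
wrist_force: [-0.3, 0.5, -2.3]
width: 0.0179
```

```bash
python3 - <<'E'
from h import *
a=snap('side');b=snap('top')
g=lambda s,x,y,w,h,k:cv2.resize(cv2.cvtColor(s['pixels'][y:y+h,x:x+w],cv2.COLOR_RGB2BGR),None,fx=k,fy=k,interpolation=cv2.INTER_CUBIC)
W=np.zeros((600,800,3),np.uint8);W[:,:480]=g(a,250,130,60,75,8);W[:480,480:]=g(b,276,175,40,60,8)
cv2.imwrite('pics/f.png',W)
o=get_obs();t=o['tool_pos'];print(t,o['wrist_force'])
print('tip',proj(a,[t-[0,0,.0346]]),proj(b,[t-[0,0,.0346]]),'collarbottom',proj(a,[t-[0,0,.0066]]))
E
```

```text
[ 0.53749818 -0.09399574  0.09980912] [ 0.35324101  0.23791066 -1.97185723]
tip [[278.25742175 169.64512874]] [[296.38622353 201.6801448 ]] collarbottom [[278.53320119 161.02615536]]
```

View pics/f.png

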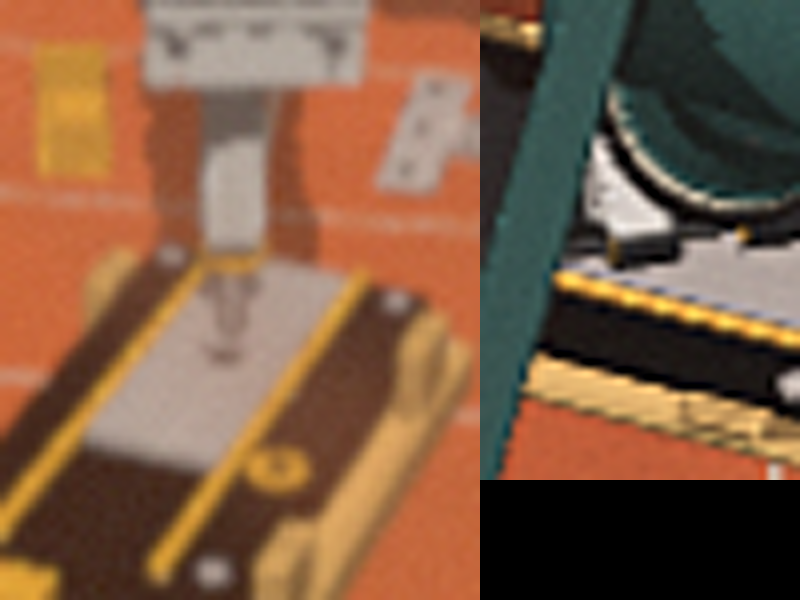

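The side view shows the pin tip at about (278.4,170.2) and the cover hole at (277.3,173.3). The hole is therefore about 1.5 mm further in +x and 3.5 mm further in −y. I'll shift and lower to just above the plate.

Request:
{"op": "play_rows", "data": {
  "rows": [
    [1.4,[0.15,-0.35,-0.5],[0,0,0]],
    [1.4,[0.15,-0.35,-1],[0,0,0]],
    [1.4,[0.15,-0.35,-1.2],[0,0,0]],
    [1.4,[0.15,-0.35,-1.25],[0,0,0]],
    [1.4,[0.15,-0.35,-1.25],[0,0,0]],
    [1.4,[0.15,-0.35,-1.25],[0,0,0]],
    [1.4,[0.15,-0.35,-1.25],[0,0,0]]
  ]
}}

```text
time: 6.2
tool_pos: [0.5402, -0.0994, 0.0893]
ee_rot: [3.141, -0.0, 0.187]
wrist_force: [-0.1, 0.7, -1.7]
width: 0.0178
```

```bash
python3 - <<'E'
from h import *
a=snap('side','g0.png')
g=lambda s,x,y,w,h,k:cv2.resize(cv2.cvtColor(s['pixels'][y:y+h,x:x+w],cv2.COLOR_RGB2BGR),None,fx=k,fy=k,interpolation=cv2.INTER_CUBIC)
cv2.imwrite('pics/g.png',g(a,263,155,32,32,18))
for i in range(3):
    o=get_obs();print(o['tool_pos'],o['wrist_force']);snapshot('top')
print(proj(a,[o['tool_pos']-[0,0,.0346]]))
E
```

```text
[ 0.54017346 -0.09948131  0.08933967] [ 0.17105661  0.58597532 -1.70630684]
[ 0.54016283 -0.09950228  0.08932649] [ 0.26545423  0.06469513 -2.12742883]
[ 0.54012112 -0.09948521  0.08926182] [ 0.20759007  0.22945891 -1.81162374]
[[277.4779341  171.79952712]]
```

View pics/g.png

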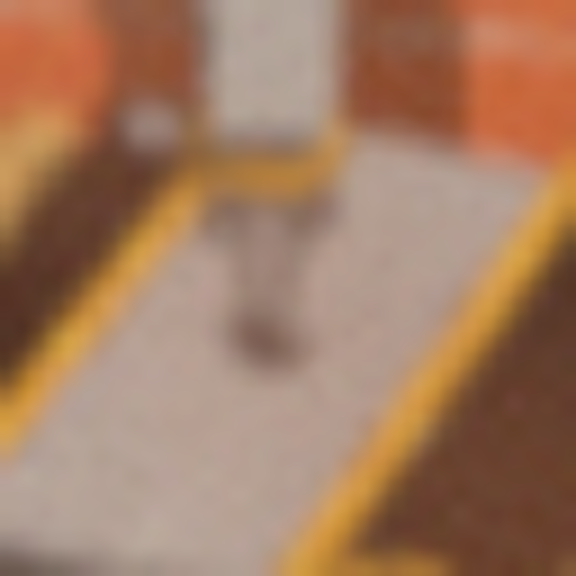

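The shank comes down at about x=277.4 with its tip near (277.5,171.8). The hole's centre is about (277.4,173.4), so it lies about 1.5 mm further in +y. I'll shift and lower gently.

Request:
{"op": "play_rows", "data": {
  "rows": [
    [1.4,[0,0.15,0],[0,0,0]],
    [1.4,[0,0.15,-0.15],[0,0,0]],
    [1.4,[0,0.15,-0.3],[0,0,0]],
    [1.4,[0,0.15,-0.4],[0,0,0]],
    [1.4,[0,0.15,-0.45],[0,0,0]],
    [1.4,[0,0.15,-0.5],[0,0,0]],
    [1.4,[0,0.15,-0.5],[0,0,0]]
  ]
}}

```text
time: 6.98
tool_pos: [0.5399, -0.0979, 0.0838]
ee_rot: [-3.142, 0.0, 0.187]
wrist_force: [-0.5, -0.3, -1.0]
width: 0.0179
```

Request:
{"op": "play_rows", "data": {
  "rows": [
    [1.4,[0,0,-0.05],[0,0,0]],
    [1.4,[0,0,-0.1],[0,0,0]],
    [1.4,[0,0,-0.15],[0,0,0]],
    [1.4,[0,0,-0.2],[0,0,0]],
    [1.4,[0,0,-0.2],[0,0,0]]
  ]
}}

```text
time: 7.4
tool_pos: [0.5399, -0.0979, 0.0818]
ee_rot: [-3.142, 0.0, 0.187]
wrist_force: [-0.4, -0.7, -1.1]
width: 0.0176
```

Request:
{"op": "play_rows", "data": {
  "rows": [
    [1.4,[0,0,-0.05],[0,0,0]],
    [1.4,[0,0,-0.1],[0,0,0]],
    [1.4,[0,0,-0.15],[0,0,0]],
    [1.4,[0,0,-0.2],[0,0,0]],
    [1.4,[0,0,-0.2],[0,0,0]],
    [1.4,[0,0,-0.2],[0,0,0]]
  ]
}}

```text
time: 7.9
tool_pos: [0.54, -0.0979, 0.0801]
ee_rot: [3.141, -0.0, 0.187]
wrist_force: [-0.2, 0.2, -1.3]
width: 0.0178
```

Request:
{"op": "play_rows", "data": {
  "rows": [
    [1.4,[0,0,-0.05],[0,0,0]],
    [1.4,[0,0,-0.05],[0,0,0]],
    [1.4,[0,0,-0.1],[0,0,0]],
    [1.4,[0,0,-0.1],[0,0,0]],
    [1.4,[0,0,-0.1],[0,0,0]]
  ]
}}

```text
time: 8.32
tool_pos: [0.5402, -0.098, 0.08]
ee_rot: [3.141, -0.001, 0.187]
wrist_force: [-2.5, -0.3, 4.6]
width: 0.018
```

Contact with the iron is made at about 6 N. I'll slide along the lock's +y, direction (0.23, 0.97).

Request:
{"op": "play_rows", "data": {
  "rows": [
    [1.4,[0.03,0.12,-0.03],[0,0,0]],
    [1.4,[0.06,0.24,-0.03],[0,0,0]],
    [1.4,[0.09,0.36,-0.03],[0,0,0]],
    [1.4,[0.11,0.48,-0.03],[0,0,0]],
    [1.4,[0.14,0.6,-0.03],[0,0,0]],
    [1.4,[0.17,0.72,-0.03],[0,0,0]],
    [1.4,[0.2,0.84,-0.03],[0,0,0]],
    [1.4,[0.23,0.96,-0.03],[0,0,0]]
  ]
}}

```text
time: 8.98
tool_pos: [0.5422, -0.0919, 0.08]
ee_rot: [3.134, 0.001, 0.186]
wrist_force: [-3.9, -6.5, 6.5]
width: 0.0179
```

Request:
{"op": "play_rows", "data": {
  "rows": [
    [1.4,[0.02,0.1,0],[0,0,0]],
    [1.4,[0.05,0.2,0],[0,0,0]],
    [1.4,[0.07,0.3,0],[0,0,0]],
    [1.4,[0.09,0.4,0],[0,0,0]],
    [1.4,[0.12,0.5,0],[0,0,0]],
    [1.4,[0.14,0.6,0],[0,0,0]],
    [1.4,[0.16,0.7,0],[0,0,0]],
    [1.4,[0.19,0.8,0],[0,0,0]]
  ]
}}

```text
time: 9.65
tool_pos: [0.5442, -0.084, 0.0799]
ee_rot: [3.134, 0.001, 0.186]
wrist_force: [-3.6, -6.4, 5.7]
width: 0.0174
```

Request:
{"op": "play_rows", "data": {
  "rows": [
    [1.4,[0.02,0.1,0],[0,0,0]],
    [1.4,[0.05,0.2,0],[0,0,0]],
    [1.4,[0.07,0.3,0],[0,0,0]],
    [1.4,[0.09,0.4,0],[0,0,0]],
    [1.4,[0.12,0.5,0],[0,0,0]],
    [1.4,[0.14,0.6,0],[0,0,0]],
    [1.4,[0.16,0.7,0],[0,0,0]],
    [1.4,[0.19,0.8,0],[0,0,0]]
  ]
}}

```text
time: 10.32
tool_pos: [0.5461, -0.076, 0.08]
ee_rot: [3.134, 0.001, 0.186]
wrist_force: [-3.4, -6.7, 5.8]
width: 0.0176
```

Request:
{"op": "play_rows", "data": {
  "rows": [
    [1.4,[0.02,0.1,0],[0,0,0]],
    [1.4,[0.05,0.2,0],[0,0,0]],
    [1.4,[0.07,0.3,0],[0,0,0]],
    [1.4,[0.09,0.4,0],[0,0,0]],
    [1.4,[0.12,0.5,0],[0,0,0]],
    [1.4,[0.14,0.6,0],[0,0,0]],
    [1.4,[0.16,0.7,0],[0,0,0]],
    [1.4,[0.19,0.8,0],[0,0,0]]
  ]
}}

```text
time: 10.98
tool_pos: [0.5481, -0.068, 0.08]
ee_rot: [3.134, 0.001, 0.186]
wrist_force: [-3.7, -5.8, 5.6]
width: 0.0175
```

Request:
{"op": "play_rows", "data": {
  "rows": [
    [1.4,[0.02,0.1,0],[0,0,0]],
    [1.4,[0.05,0.2,0],[0,0,0]],
    [1.4,[0.07,0.3,0],[0,0,0]],
    [1.4,[0.09,0.4,0],[0,0,0]],
    [1.4,[0.12,0.5,0],[0,0,0]],
    [1.4,[0.14,0.6,0],[0,0,0]],
    [1.4,[0.16,0.7,0],[0,0,0]],
    [1.4,[0.19,0.8,0],[0,0,0]]
  ]
}}

```text
time: 11.65
tool_pos: [0.5501, -0.0596, 0.0799]
ee_rot: [3.135, 0.0, 0.186]
wrist_force: [-2.7, -5.6, 5.1]
width: 0.0179
```

Request:
{"op": "play_rows", "data": {
  "rows": [
    [1.4,[0.02,0.1,0],[0,0,0]],
    [1.4,[0.05,0.2,0],[0,0,0]],
    [1.4,[0.07,0.3,0],[0,0,0]],
    [1.4,[0.09,0.4,0],[0,0,0]],
    [1.4,[0.12,0.5,0],[0,0,0]],
    [1.4,[0.14,0.6,0],[0,0,0]],
    [1.4,[0.16,0.7,0],[0,0,0]],
    [1.4,[0.19,0.8,0],[0,0,0]]
  ]
}}

```text
time: 12.32
tool_pos: [0.551, -0.0512, 0.0781]
ee_rot: [3.136, 0.003, 0.186]
wrist_force: [-2.8, -9.6, -0.6]
width: 0.0174
```

The tip dropped (z −1.9 mm, vertical force gone). I'll relax the side push and lower a little.

Request:
{"op": "play_rows", "data": {
  "rows": [
    [1.4,[-0.03,-0.12,0],[0,0,0]],
    [1.4,[-0.05,-0.22,0],[0,0,0]],
    [1.4,[-0.05,-0.22,-0.1],[0,0,0]],
    [1.4,[-0.05,-0.22,-0.2],[0,0,0]],
    [1.4,[-0.05,-0.22,-0.3],[0,0,0]],
    [1.4,[-0.05,-0.22,-0.3],[0,0,0]]
  ]
}}

```text
time: 12.82
tool_pos: [0.5513, -0.0521, 0.0758]
ee_rot: [3.138, 0.001, 0.187]
wrist_force: [-1.7, -6.6, 0.6]
width: 0.0176
```

Request:
{"op": "play_rows", "data": {
  "rows": [
    [1.4,[-0.02,-0.08,-0.1],[0,0,0]],
    [1.4,[-0.03,-0.12,-0.2],[0,0,0]],
    [1.4,[-0.03,-0.12,-0.3],[0,0,0]],
    [1.4,[-0.03,-0.12,-0.4],[0,0,0]],
    [1.4,[-0.03,-0.12,-0.5],[0,0,0]],
    [1.4,[-0.03,-0.12,-0.6],[0,0,0]],
    [1.4,[-0.03,-0.12,-0.6],[0,0,0]]
  ]
}}

```text
time: 13.4
tool_pos: [0.5512, -0.0526, 0.0698]
ee_rot: [3.139, -0.0, 0.187]
wrist_force: [-1.5, -5.4, 1.7]
width: 0.0175
```

Request:
{"op": "play_rows", "data": {
  "rows": [
    [1.4,[-0.03,-0.1,-0.15],[0,0,0]],
    [1.4,[-0.03,-0.1,-0.3],[0,0,0]],
    [1.4,[-0.03,-0.1,-0.45],[0,0,0]],
    [1.4,[-0.03,-0.1,-0.6],[0,0,0]],
    [1.4,[-0.03,-0.1,-0.75],[0,0,0]],
    [1.4,[-0.03,-0.1,-0.9],[0,0,0]],
    [1.4,[-0.03,-0.1,-1],[0,0,0]],
    [1.4,[-0.03,-0.1,-1],[0,0,0]]
  ]
}}

```text
time: 14.07
tool_pos: [0.5505, -0.0527, 0.0593]
ee_rot: [-3.141, 0.0, 0.187]
wrist_force: [-0.2, -3.8, -1.1]
width: 0.0181
```

Request:
{"op": "play_rows", "data": {
  "rows": [
    [1.4,[0,-0.03,-0.05],[0,0,0]],
    [1.4,[0,-0.05,-0.1],[0,0,0]],
    [1.4,[0,-0.05,-0.15],[0,0,0]],
    [1.4,[0,-0.05,-0.2],[0,0,0]],
    [1.4,[0,-0.05,-0.25],[0,0,0]],
    [1.4,[0,-0.05,-0.25],[0,0,0]]
  ]
}}

```text
time: 14.57
tool_pos: [0.5507, -0.0528, 0.0576]
ee_rot: [-3.141, -0.0, 0.187]
wrist_force: [-1.6, -1.5, 3.2]
width: 0.0173
```

The collar meets the plate at the predicted height (TCP at 57.6 mm). I'll press slightly, release and retreat.

Request:
{"op": "play_rows", "data": {
  "rows": [
    [1.4,[0,0,-0.06],[0,0,0]],
    [1.4,[0,0,-0.06],[0,0,0]],
    [1.4,[0,0,-0.02],[0,0,0]],
    [3.6,[0,0,0.05],[0,0,0]],
    [3.6,[0,0,0.05],[0,0,0]],
    [3.6,[0,0,0.05],[0,0,0]],
    [3.6,[0,0,0.05],[0,0,0]],
    [3.6,[0,0,0.05],[0,0,0]]
  ]
}}

```text
time: 15.23
tool_pos: [0.5507, -0.053, 0.0574]
ee_rot: [-3.141, 0.0, 0.187]
wrist_force: [0.5, -0.3, 0.7]
width: 0.0358
```

Request:
{"op": "play_rows", "data": {
  "rows": [
    [3.6,[0,0,1],[0,0,0]],
    [3.6,[0,0,3],[0,0,0]],
    [3.6,[0,0,6],[0,0,0]],
    [3.6,[0,0,10],[0,0,0]],
    [3.6,[-3,-3,12],[0,0,0]],
    [3.6,[-5,-6,12],[0,0,0]],
    [3.6,[-7,-9,12],[0,0,0]],
    [3.6,[-7,-10,12],[0,0,0]]
  ]
}}

```text
time: 15.9
tool_pos: [0.4786, -0.1564, 0.1799]
ee_rot: [3.138, -0.001, 0.183]
wrist_force: [0.8, 0.1, -0.3]
width: 0.0361
```

```bash
python3 - <<'E'
from h import *
a=snap('side');b=snap('top')
g=lambda s,x,y,w,h,k:cv2.resize(cv2.cvtColor(s['pixels'][y:y+h,x:x+w],cv2.COLOR_RGB2BGR),None,fx=k,fy=k,interpolation=cv2.INTER_CUBIC)
W=np.zeros((560,800,3),np.uint8);W[:,:400]=g(a,240,145,50,70,8);W[:,400:]=g(b,250,160,50,70,8)
cv2.imwrite('pics/i.png',W)
P=[.5507,-.0528,.117-.032]
print(proj(a,[[.5507,-.0528,z] for z in(.051,.089)])-[240,145],proj(b,[[.5507,-.0528,z] for z in(.051,.089)])-[250,160])
print(get_obs()['tool_pos'],get_obs()['width'])
E
```

```text
[[31.66063842 35.98070494]
 [31.91259315 24.16941112]] [[32.04011452 37.85744488]
 [32.89486838 35.71522454]]
[ 0.48055592 -0.15474869  0.17863341] 0.03628396619437587
```

View pics/i.png

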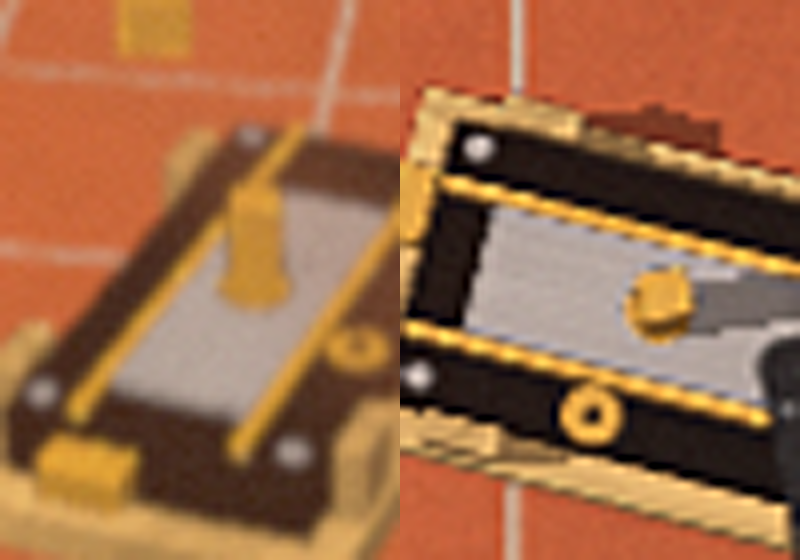

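The pin stands upright with its collar on the plate: its head top is at about (257,192) in the crop, against (255,193) predicted for a fully seated pin. The cover has moved along with it, and the gripper is clear.

```bash
python3 -c "
from h import *
print(close_job())"
```

```text
the job is handed in; nothing more can be done
None
```

The pin is seated in the hidden hole, its collar on the cover plate, and the gripper has let go and moved clear. I handed the job in at about 16 s of the 64 s allowed.

- **Pickup:** I took the pin from the smallest of the three wooden blocks, the one holding the brass-headed pin. The tip then went through the cover hole without touching the plate.
- **Slide:** I pressed the tip on the iron with about 6–8 N and slid pin and cover together towards the lock's +y. After about 48 mm the tip dropped, shown by the height falling and the vertical force disappearing.
- **Seating:** I lowered the pin until the collar met the plate at the predicted height (TCP at 57.6 mm), with about 5 N. The highest force in the end-of-call readings was about 10 N, sideways, as the tip dropped.
- **Last checks:** The final picture shows the pin upright with its collar on the plate. Its head top is within a quarter pixel of where a fully seated pin should appear. Nothing touched the keep, mallet or hinges that I saw, but I did not measure their positions again at the end. No check failed.

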